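Set the worn screw stop with its play taken out, then butt the board against it

ROBOT

A 6-joint arm with a two-finger parallel gripper is mounted at the origin on the work surface. World frame = base frame: x ahead of the robot, y to its left, z up, the work surface at z = 0. Lengths are in m, angles in rad, forces in N, time in s.
With the tool pointing down it reaches from about 0.275 to 0.775 m from the base axis. Payload 14.6 kg.
Tool frame: the origin (TCP) lies at the very end of the fingers, on their centre line; the grasp point (between the pads) lies arm.pinch_z behind it (arm.pinch_z is the distance from the TCP to the grasp point, in m); z points along the fingers, y is the line along which they close (so a half turn about z gives the same grasp; the last joint's range is limited). The gripper opens to 85 mm and grips with 20 to 120 N. Pads are 22 mm wide; open, the fingers measure 114 mm over their backs; the gripper's body (76 mm by 85 mm) begins 54 mm behind the grasp point. The pads swing forward as they close: fully open they stand 13 mm farther back than shut.
Start: joints at [1.098, 0.263, -0.048, 1.259, 0, 1.415], TCP at [0.164, 0.499, 0.231] pointing down, gripper open.
Joint ranges: [-2.65, 2.65], [-0.89, 1.7], [-1.18, 1.37], [-2.13, 2.11], [-1.35, 1.29], [-3.14, 3.14]. Speed limits (rad/s): [1.89, 1.89, 2.57, 2.79, 3.14, 3.14].

INTERFACE

Orientations are given as a unit quaternion [x, y, z, w].
In Python, from cell import arm gives the robot as it stands. Calls block until the motion is done:
- arm.reach(position, orientation): joint-space move of the TCP to a pose.
- arm.move_linear(position, ori=None, vel=0.15, threshold=None): straight line of the TCP; ori=None keeps the orientation; vel is the mean speed in m/s. With threshold (N) it stops when the force on the tool has changed by that much, and returns True; else False.
- arm.goto_joints(angles): joint-space move.
- arm.command_gripper(opening, force=None): opening from 0.0 (shut) to 1.0 (fully open); force is the grip in N (None keeps the last); returns when the fingers have stopped.
- arm.wait(seconds).
- arm.ik(position, orientation): joint angles nearest the present ones, or None.
- arm.grab_frame(name): name is "scene" or "top" or "wrist"; returns a dict with "frame" (384x512x3 uint8, blue, green, red), "fx", "fy", "cx", "cy" (pixels), "rvec" (rotation vector, rad) and "tvec" (3), from world to camera coordinates, as OpenCV has them; the wrist camera has in their place "mount" (4x4, takes a point from camera to tool coordinates, whose origin is the TCP and whose axes are the flange's). Camera axes: x right, y down, z forward; pixel columns grow to the right and rows downward; lengths in m; the calibration is good to about 2 mm. The wrist camera is an equidistant fisheye: a pixel r from the principal point sees the ray r / f radians off the axis. A picture is of the moment at which its call begins: read the wrist's pose just before it. There is no depth.
A pose or a line that the arm cannot do raises arm.MotionError and nothing moves.
- arm.finish_job(): hands the job in; it is judged then, once.
Readings, each from a call of its own:
- arm.read_clock(): time.
- arm.read_q(): joint angles.
- arm.read_joint_vel(): joint speeds.
- arm.read_joint_efforts(): joint torques, N m.
- arm.read_position(): TCP position.
- arm.read_tool_rot(): TCP orientation.
- arm.read_force(): force on the tool from outside, world axes, zero at the start.
- arm.read_torque(): the same for the moment, N m.
- arm.read_grip_width(): opening from 0.0 (shut) to 1.0 (fully open).
- arm.read_grip_force(): force on a finger pad.
Only numpy, scipy, OpenCV 4.12 (cv2) and the standard library are available. Lean on these libraries where they do the work, as an engineer would, in place of code of your own. Each camera call takes 0.05 s, during which the arm holds its last target. There are 200 camera calls.

TASK

The screw of this length stop has play: with its handwheel, draw the stop back until its pointer is clearly past the marker fin (about 6 mm), then wind it forward, towards the board, until the pointer is in line with the fin and the screw bears forward on the stop (if you wind too far, draw back and come up again). Then let go of the wheel, slide the board along the rails and press it against the stop firmly but gently for a moment (about 10 N, never over 20 N), and leave it there touching. Do not push the stop itself by hand, and leave the other things on the bench alone.

Things in the scene. Friction and masses are not known exactly. Their poses are not given: they have to be found in the camera images.
- bed_top (a point): centre of the level top face of the fixed plywood bed of the stop bench, 130 mm (x) by 480 mm (y), top 20 mm above the table. Its +y points along the slide to the handwheel end, -y is forward, to the board end; +x points away from the robot. Two rails 8 mm high, 54 mm apart, guide the board from y = -225 to +75 mm; a grey gearbox, 62 mm above the table, fills y = 130 to 220 mm.
- wheel_axis (a point): point on the vertical axis of the handwheel, 90 mm above the table. The wheel is a steel disc of 108 mm diameter on the gearbox; its top is 74 mm above the table, with a hub of 28 mm diameter 7 mm higher. Its axes are the bed's.
- handle_mid (a point): middle of the upright wooden handle on the handwheel: 18 mm diameter, from 74.5 to 126.5 mm above the table, its axis 42 mm from the wheel's. It revolves freely on its own pin, so it can be gripped and carried round in a circle with the gripper's heading kept constant; cranking takes 3 to 4 N.
- wheel (a joint): angle of the handwheel, rad, counter-clockwise from above positive, limits -9 and 20. Counter-clockwise draws the screw towards the handwheel (bed +y), 4 mm per rad. At 0 the handle stands on the bed's +x side of the axis. The wheel stays where it is left, and pushing the stop does not turn it.
- pointer (a point): tip of the thin dark pointer (3 mm wide) on the stop's side away from the robot; moves with the stop. It starts 10 to 40 mm nearer the board than the marker fin. The steel stop is 46 mm wide, its top 55 mm above the table; its flat front face lies 7 mm from the pointer's middle, towards the board (-y).
- mark_fin (a point): inner end of the thin upright fin (3 mm wide, 18 mm high) of the dark steel marker clip fixed on the bed's far margin. The pointer must come level with it along the bed's y; it passes a few mm clear of it. Its axes are the bed's.
- fork_mid (a point): midpoint of the 20 mm gap between the stop's front and rear plates, in which the brass screw head sits; moves with the stop. Its axes are the bed's.
- screw_head (a point): top centre of the brass screw head, 26 mm by 15 mm (y), which moves the stop and has 5 mm of play in its gap: relative to fork_mid it is at y = +2.5 mm when drawing the stop back and -2.5 mm when bearing forward on the front plate. The stop drags with about 4 N, so it stays put unless the head, or a harder shove within the play, moves it.
- board_mid (a point): centre of the loose hardwood board, 50 mm (x) by 120 mm (y) by 25 mm thick, about 0.1 kg, lying on the bed between the rails with 2 mm side play each way. It is to be slid along +y until its end meets the stop's front face, pushed on its outer end with shut fingers or gripped by its sides above the rails.
- stop: the steel stop, its origin on its front face plane at the bed's underside, its axes the bed's: +y away from the board.
- board: the board; origin at the centre of its underside.
- mallet: bystander: wooden mallet, head 130 by 75 by 60 mm, lying beyond the bed.
- screwdriver: bystander: screwdriver lying on the robot's side of the bed.
- offcut: bystander: dark wooden offcut 60 by 90 by 20 mm beyond the bed.
- glue: bystander: white bottle 56 mm in diameter, 150 mm tall, standing past the board end of the bed.
There are look-alikes about, which are no part of the job. Leave any blue, red or white look-alike of the board alone.

How it is judged:
By the outcome, as a careful person would: the job done as asked, in the order asked, and still so for the second after the job is handed in, with the robot touching nothing.
It also fails if it takes over 72 s, if anything falls off the work surface, if the arm or the gripper's body presses on something with over 40 N, if the wrist force passes 120 N, or if a joint passes its speed limit or range.

## Working session

There is one attempt and no reset: what is moved stays moved. The work goes in short steps, each a Python script; the robot and the scene stay as the last script left them, time stands still between calls to the robot, and variables do not carry over. Pictures are saved under pics/ and viewed, at most 10 in all, crops included, and the job is handed in when it is done.

```bash
mkdir -p pics; ls; cat > h.py <<'E'
import numpy as np, cv2
from cell import arm
def grab(n):
    f=arm.grab_frame(n); return f
def ray(f,u,v):
    R=cv2.Rodrigues(np.array(f["rvec"],float))[0]; t=np.array(f["tvec"],float).ravel()
    d=R.T@np.array([(u-f["cx"])/f["fx"],(v-f["cy"])/f["fy"],1.]); return -R.T@t,d
def onz(f,u,v,z):
    o,d=ray(f,u,v); return o+d*(z-o[2])/d[2]
def proj(f,p):
    R=cv2.Rodrigues(np.array(f["rvec"],float))[0]; c=R@np.array(p)+np.array(f["tvec"],float).ravel()
    return c[0]/c[2]*f["fx"]+f["cx"],c[1]/c[2]*f["fy"]+f["cy"]
E
python3 - <<'E'
from h import *
import pickle
a=grab("scene");b=grab("top");pickle.dump((a,b),open("f0.pkl","wb"))
for f in(a,b):
    print(f["fx"],f["cx"],f["cy"],ray(f,256,192))
cv2.imwrite("pics/s0.png",cv2.resize(a["frame"],(768,576),interpolation=2));cv2.imwrite("pics/t0.png",cv2.resize(b["frame"],(768,576),interpolation=2))
print(arm.pinch_z,arm.read_tool_rot(),arm.read_clock())
E
```

```text
pics
454.78451473249606 264.5280779513753 191.65372272526895 (array([0.85949664, 0.36869311, 1.00632775]), array([-0.31334812, -0.45242389, -0.83515136]))
372.61539866936 252.65763394706914 187.14550427573724 (array([ 0.36827594, -0.1179053 ,  0.98581918]), array([ 0.12953903, -0.00313375, -0.99169552]))
0.0187 [ 1.58227956e-01  9.87402492e-01 -4.57267006e-04 -1.53977638e-04] 0.1
```

View pics/s0.png

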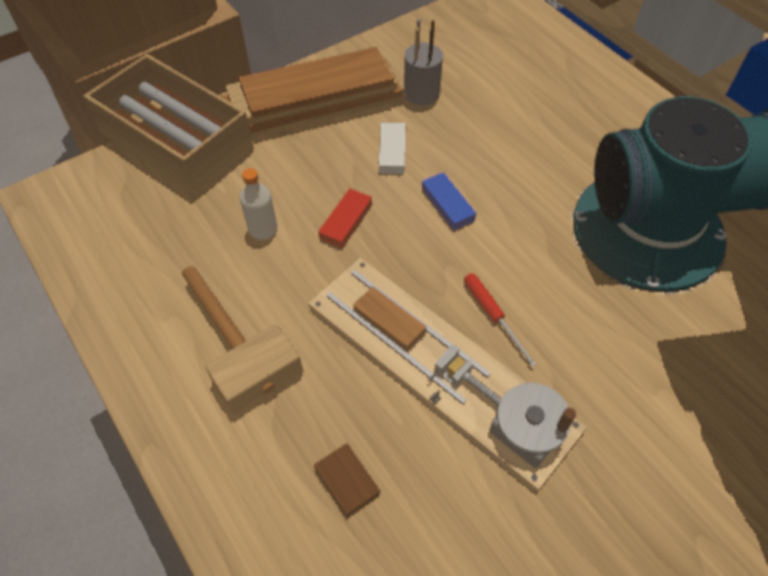

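View pics/t0.png

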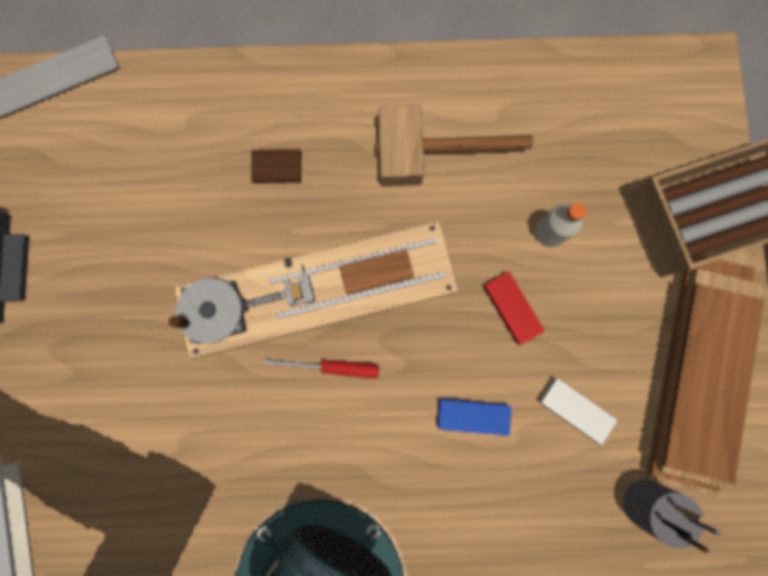

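Board candidates in the top view (768 px scale): brown piece between the rails (377,271), red (514,307), blue (475,417), white (578,410), dark offcut (276,166). By the description, the board is (377,271). The wheel is at (210,310), its handle at (178,321), the stop at (297,291) and the fin clip at (288,262).

```bash
python3 - <<'E'
from h import *
import pickle
a,b=pickle.load(open("f0.pkl","rb"))
cv2.imwrite("pics/t1.png",cv2.resize(b["frame"][140:245,110:310],None,fx=4,fy=4,interpolation=2))
E
```

```text
(no output)
```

View pics/t1.png

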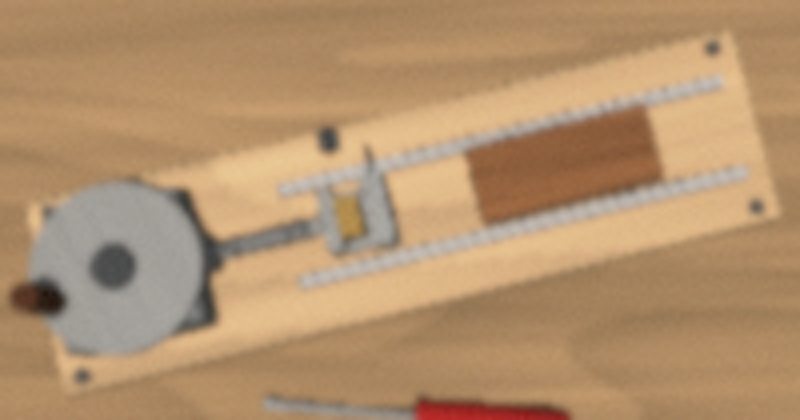

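The crop confirms the brown board between the rails at crop px (565,165). The fin clip is at (328,138), the pointer tip at (369,150), the hub at (113,265), the handle top at (20,297), and the bed corners are clear.

```bash
cat >> h.py <<'E'
import pickle
def bed():
    a,b=pickle.load(open("f0.pkl","rb"))
    P=lambda u,v,z:onz(b,u/4+110-.375,v/4+140-.375,z)
    C=np.array([P(*c,.02) for c in[(30,206),(735,32),(778,213),(68,392)]])
    return a,b,P,C
E
python3 - <<'E'
from h import *
a,b,P,C=bed()
c=C.mean(0); ey=(C[0]+C[3]-C[1]-C[2])[:2]; L=np.linalg.norm(ey)/2; ey/=np.linalg.norm(ey); ex=np.array([ey[1],-ey[0]])
print("bed",c,L,np.linalg.norm(C[0]-C[3]),"yaw",np.arctan2(ex[1],ex[0]))
def B(p): d=p[:2]-c[:2]; return np.array([d@ex,d@ey])*1000
for n,q in dict(hub=(113,265,.081),htop=(22,297,.1265),fin=(328,134,.035),ptr=(369,150,.045),board1=(650,108,.045),board2=(662,178,.045),board3=(484,222,.045),board4=(466,150,.045),brass=(348,217,.05)).items():
    p=P(*q); print(n,p.round(4),B(p).round(1))
w=P(113,265,.081);h=P(22,297,.1265); d=h-w; print(np.hypot(*d[:2]), np.arctan2(B(h)[1]-B(w)[1],B(h)[0]-B(w)[0]))
print(arm.read_q())
E
```

```text
bed [ 0.49755338 -0.00280304  0.02      ] 0.47574187168896914 0.12476968969777158 yaw 0.2215469906302402
hub [0.4597 0.1685 0.081 ] [  0.7 175.5]
htop [0.4379 0.2066 0.1265] [-12.2 217.4]
fin [0.5462 0.0449 0.035 ] [57.9 35.8]
ptr [0.5332 0.0169 0.045 ] [39.1 11.4]
board1 [ 0.5559 -0.164   0.045 ] [  21.5 -170.1]
board2 [ 0.5102 -0.1702  0.045 ] [ -24.5 -166.1]
board3 [ 0.4848 -0.0561  0.045 ] [-24.2 -49.2]
board4 [ 0.5316 -0.0453  0.045 ] [ 23.8 -49. ]
brass [0.4896 0.0297 0.05  ] [-0.6 33.4]
0.043839593972501784 1.8708827520493576
[ 1.09770894e+00  2.63512607e-01 -4.88516476e-02  1.25939701e+00
  1.02450921e-05  1.41550046e+00]
```

```bash
cat >> h.py <<'E'
YAW=.2215; EX=np.array([np.cos(YAW),np.sin(YAW)]); EY=np.array([-EX[1],EX[0]])
BC=np.array([.49755,-.0028]); Q=[.158228,.987402,0,0]
def W(x,y,z): return np.append(BC+EX*x+EY*y,z)      # bed m -> world
def BB(p): d=np.array(p)[:2]-BC; return np.array([d@EX,d@EY])*1000
AX=np.array([0,.1755]); R0=.042; ZG=.088
def hpos(th,z=ZG,ax=AX): return W(ax[0]+R0*np.cos(th),ax[1]+R0*np.sin(th),z)
def crank(th0,th1,vel=.12,step=.2,ax=AX,log=True):
    n=max(1,int(np.ceil(abs(th1-th0)/step)))
    for i,t in enumerate(np.linspace(th0,th1,n+1)[1:]):
        arm.move_linear(hpos(t,ax=ax),vel=vel)
        f=np.array(arm.read_force())
        if log: print(round(t,2),"rad/tan",round(f[:2]@(EX*np.cos(t)+EY*np.sin(t)),1),round(f[:2]@(-EX*np.sin(t)+EY*np.cos(t)),1),"z",round(f[2],1))
        if np.linalg.norm(f)>40: print("FORCE",f); return t
    return th1
E
python3 - <<'E'
from h import *
for t in np.arange(0,6.3,.6): 
    q=arm.ik(hpos(t),Q); print(None if q is None else np.round(q,2))
th=1.87
arm.reach(hpos(th,.17),Q); print(arm.read_clock())
arm.move_linear(hpos(th),vel=.1)
arm.command_gripper(0.0,30); print(arm.read_grip_width(),arm.read_grip_force(),arm.read_force(),arm.read_clock())
th=crank(th,th+1.2); print(arm.read_clock(), BB(arm.read_position()))
f=grab("wrist"); g=grab("scene"); pickle.dump((f,g,arm.read_position(),arm.read_tool_rot()),open("f1.pkl","wb"))
im=np.vstack([f["frame"],g["frame"]])[:, :]
cv2.imwrite("pics/w1.png",np.hstack([cv2.resize(f["frame"],(400,300)),cv2.resize(g["frame"][180:330,200:400],(400,300))]))
E
```

```text
[ 0.19  0.36 -0.32  0.9   0.    0.51]
[ 0.23  0.35 -0.33  0.89  0.    0.55]
[ 0.26  0.33 -0.37  0.88  0.    0.58]
[ 0.27  0.29 -0.42  0.86  0.    0.59]
[ 0.24  0.26 -0.48  0.84  0.    0.56]
[ 0.19  0.23 -0.51  0.83  0.    0.51]
[ 0.14  0.23 -0.51  0.83  0.    0.46]
[ 0.1   0.26 -0.47  0.84  0.    0.42]
[ 0.1   0.3  -0.42  0.86  0.    0.42]
[ 0.12  0.33 -0.36  0.88  0.    0.44]
[ 0.17  0.35 -0.32  0.89  0.    0.48]
1.6083
0.20060539221837334 29.896149337291718 [-0.91700643  2.79571583  5.49813804] 3.2
2.04 rad/tan -0.9 1.9 z 7.6
2.21 rad/tan -5.0 1.3 z 6.6
2.38 rad/tan -6.8 2.0 z 3.4
2.56 rad/tan -9.0 2.2 z 1.0
2.73 rad/tan -10.6 1.9 z -0.6
2.9 rad/tan -12.1 1.6 z -3.0
3.07 rad/tan -11.9 2.2 z -5.6
4.95 [-39.51632773 177.95388525]
```

View pics/w1.png

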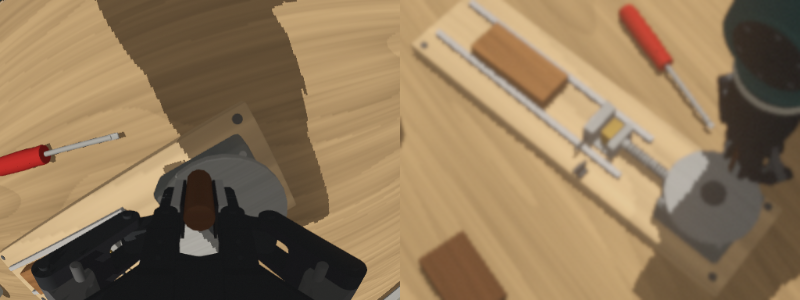

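The wrist view (left half) shows the handle held between the pads. The scene crop (right half) shows the stop and pointer near (590,160), just board-ward of the fin clip, and both are unobstructed. I'll continue cranking with the axis nudged and fit a circle to the actual path.

```bash
cat >> h.py <<'E'
def fitc(P):
    P=np.array(P); A=np.c_[2*P,np.ones(len(P))]; s=np.linalg.lstsq(A,(P**2).sum(1),rcond=None)[0]
    return s[:2],np.sqrt(s[2]+s[:2]@s[:2])
E
python3 - <<'E'
from h import *
ax=np.array([.0018,.1755]); th=3.07; P=[];F=[]
for k in range(20):
    th=crank(th,th+.2,ax=ax,log=False); P.append(BB(arm.read_position())); f=np.array(arm.read_force()); F.append([f[:2]@EX,f[:2]@EY,f[2]])
print(th,np.round(F,1).tolist()); print(fitc(P)); print(np.round(P[-1],1),arm.read_clock())
g=grab("scene"); pickle.dump(g,open("f2.pkl","wb"))
cv2.imwrite("pics/s2.png",cv2.resize(g["frame"][210:300,260:380],None,fx=6,fy=6,interpolation=2))
E
```

```text
7.070000000000003 [[6.2, 0.6, 2.7], [7.2, 2.1, 1.8], [8.8, 4.1, 1.2], [7.2, 5.9, 3.4], [8.6, 6.3, 2.3], [4.7, 9.2, 4.6], [2.8, 8.7, 7.3], [1.5, 7.9, 8.6], [-0.2, 6.4, 9.7], [-0.6, 3.9, 9.8], [-1.2, 3.0, 9.8], [-0.3, 0.2, 9.6], [0.7, -0.2, 8.1], [2.4, -0.1, 7.3], [3.7, -1.6, 6.2], [5.3, -1.2, 5.2], [5.9, 0.7, 3.3], [7.7, 3.3, 2.9], [7.2, 4.3, 2.7], [7.0, 6.7, 2.7]]
(array([  2.63259422, 176.50380215]), np.float64(42.01393031434144))
[ 32.5 206.1] 14.8
```

View pics/s2.png

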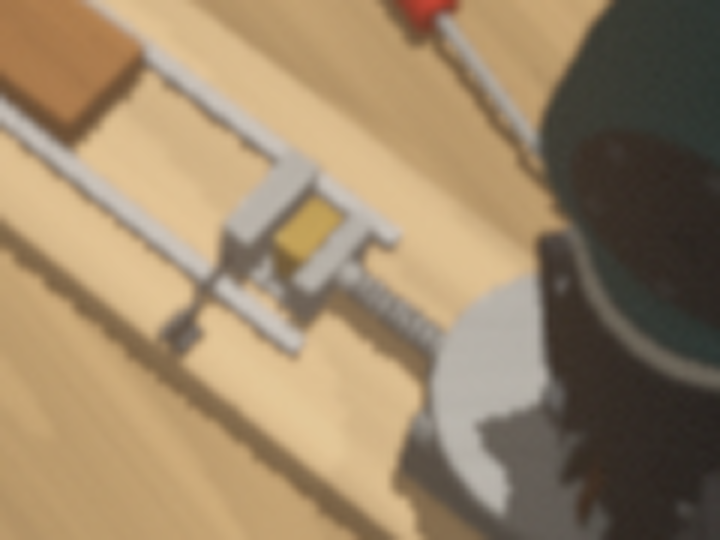

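```bash
python3 - <<'E'
from h import *
g=pickle.load(open("f2.pkl","rb")); S=lambda u,v,z:BB(onz(g,u/6+260-.42,v/6+210-.42,z))
for z in(.03,.035,.04,.045): print(z,"ptr",S(203,302,z).round(1),"fin",S(183,326,z).round(1),"brass",S(310,232,z+.01).round(1))
a,b,P,C=bed()
for z in(.03,.035,.04,.045): print("top t0 ptr",BB(P(369,150,z)).round(1),"fin",BB(P(328,134,z)).round(1))
for d in [(-.003,.0),(0,0)]:
  pass
f=pickle.load(open("f1.pkl","rb"))[0]; print(np.round(f["mount"],3),f["fx"],f["cx"],f["cy"])
E
```

```text
0.03 ptr [43.6 40.5] fin [56.6 41.2] brass [-3.6 55.1]
0.035 ptr [45.6 41.7] fin [58.5 42.4] brass [-1.3 56.3]
0.04 ptr [47.6 43. ] fin [60.5 43.6] brass [ 0.9 57.5]
0.045 ptr [49.6 44.2] fin [62.4 44.9] brass [ 3.2 58.7]
top t0 ptr [42.1 12.9] fin [59.  36.5]
top t0 ptr [41.1 12.4] fin [57.9 35.8]
top t0 ptr [40.1 11.9] fin [56.8 35.2]
top t0 ptr [39.1 11.4] fin [55.7 34.6]
[[-0.001 -0.958 -0.288  0.073]
 [ 1.    -0.001 -0.    -0.001]
 [-0.    -0.288  0.958 -0.143]
 [ 0.     0.     0.     1.   ]] 297.3186396354542 254.4437750877653 191.22850082176333
```

```bash
cat >> h.py <<'E'
AXF=np.array([.00263,.1765])
t_=np.pi+YAW; QB=[np.cos(t_/2),np.sin(t_/2),0,0]   # tool x along bed -x
from scipy.spatial.transform import Rotation as Rot
def wray(f,u,v,p,q):
    d=np.array([u-f["cx"],v-f["cy"]]); r=np.hypot(*d); a=r/f["fx"]
    c=np.append(d/max(r,1e-9)*np.sin(a),np.cos(a)); M=np.array(f["mount"]); R=Rot.from_quat(q).as_matrix()
    return R@M[:3,3]+p, R@M[:3,:3]@c
def wz(f,u,v,p,q,z):
    o,d=wray(f,u,v,p,q); return BB(o+d*(z-o[2])/d[2])
def look(name,y=.036):
    arm.reach(W(.123,y,.12),QB); arm.move_linear(W(.123,y,.07)); arm.wait(.2)
    p,q=np.array(arm.read_position()),arm.read_tool_rot(); f=grab("wrist"); pickle.dump((f,p,q),open(name+".pkl","wb"))
    print("view",BB(p),arm.read_clock()); return f
E
python3 - <<'E'
from h import *
th=crank(7.07,8.75,ax=AXF)
print(BB(arm.read_position()))
arm.command_gripper(1.0); arm.move_linear(hpos(th,.18,AXF)); print(arm.read_force())
f=look("v1")
cv2.imwrite("pics/v1.png",cv2.resize(f["frame"],(768,576),interpolation=2))
E
```

```text
7.26 rad/tan 2.1 1.7 z 9.8
7.44 rad/tan 2.5 2.2 z 9.9
7.63 rad/tan 1.4 2.4 z 11.0
7.82 rad/tan 1.5 2.7 z 11.4
8.0 rad/tan 0.6 2.7 z 11.9
8.19 rad/tan -0.3 3.5 z 12.0
8.38 rad/tan -0.6 2.6 z 11.9
8.56 rad/tan -1.4 2.4 z 10.9
8.75 rad/tan -0.2 2.8 z 9.8
[-30.53711519 202.30466186]
[ 0.14839958  0.51282365 -0.10620432]
view [123.54450506  36.02933287] 20.2
```

View pics/v1.png

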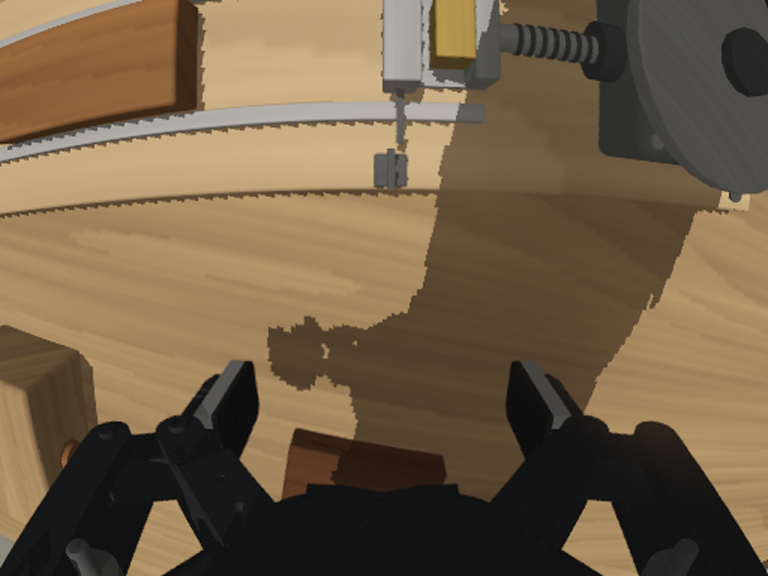

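The wrist view shows the pointer at px (402,125) to the right of (past) the fin at (391,168), with the brass head against the rear plate. I'll measure at sub-pixel level.

```bash
cat >> h.py <<'E'
def dark(f,r0,r1,c0,c1):
    g=cv2.cvtColor(f["frame"],cv2.COLOR_BGR2GRAY)[r0:r1,c0:c1].astype(int); return g
E
python3 - <<'E'
from h import *
f,p,q=pickle.load(open("v1.pkl","rb"))
g=dark(f,76,128,246,280)
for r in range(76,128,3): print(r,g[r-76])
for z in (.03,.04): print(z,"ptr",wz(f,402/1.5-.2,126/1.5,p,q,z),"fin",wz(f,391/1.5-.2,168/1.5,p,q,z),wz(f,(402)/1.5-.2,168/1.5,p,q,z))
E
```

```text
76 [179 179 179 179 178 179 178 178 179 179 179 179 178 178 178 178 178 166
 125  96  97  96  97  98 173 178 178 177 178 177 178 178 178 178]
79 [127 126 126 126 126 125 125 125 124 125 125 122 126 126 127 127 127 119
 103  96  96  96  96  92  90 130 134 135 135 137 138 139 140 141]
82 [ 98  95  95 168 178 177 178 178 177 108 108 108 106  98  97 140 178 166
 127  95  95  95  95  98  99 100  99 100 102 177 176 169 168 167]
85 [178 178 178 178 178 178 178 178 178 178 178 178 178 178 178 178 178 167
 130  94  94  94  95  97  99 169 177 177 177 177 177 177 177 177]
88 [179 178 178 179 179 179 178 178 178 178 179 178 178 178 178 178 178 170
 134  93  94  94  93  97 164 178 178 178 178 177 177 178 177 177]
91 [180 180 179 180 179 180 180 179 179 179 179 179 179 179 179 179 179 164
 116  93  94  93  93 148 175 179 179 179 179 179 179 179 178 179]
94 [181 181 181 181 181 181 181 181 181 181 181 181 181 181 181 180 180 166
 117  93  93  93  93  97  99 100 167 180 180 180 180 180 179 179]
97 [182 182 182 182 183 183 183 183 183 183 183 183 183 183 183 183 183 183
 162 105 100 100 100 101 100 1
[... 913 characters left out ...]
5  86  88  88  88  89  89  89  87  81  90  90  90  88  74
  52  66  89  88  89  88  82 106 154 174 174 174 174 174 173 174]
121 [172 171 171 102  88  90  92  92  91  91  92  89  72  89  90  89  86  67
  65  92  92  92  91  91  85 131 172 172 171 171 172 172 172 172]
124 [158 158 158 100  86  68  68  68  68  73 110 107  74  89  89  90  88  77
  69  70  70  84 108 108 131 160 160 160 160 160 160 161 161 161]
127 [73 73 74 74 74 74 74 75 75 75 75 77 76 77 77 78 78 77 78 79 79 79 79 79
 79 79 79 79 79 80 80 79 80 80]
0.03 ptr [37.96584043 43.18895805] fin [55.38502605 38.73555271] [55.36362842 43.23697442]
0.04 ptr [38.6325785  42.75172498] fin [55.10721322 38.53980441] [55.08697587 42.79713768]
```

Pointer is about 3.6 mm past the fin. I'll draw back about 3.3 mm more, then come forward to just short of the fin line and check.

```bash
python3 - <<'E'
from h import *
th=8.76
arm.move_linear(W(.123,.036,.17)); arm.reach(hpos(th,.17,AXF),Q); arm.move_linear(hpos(th,ax=AXF),vel=.1)
arm.command_gripper(0.0,30); 
th=crank(th,9.62,ax=AXF,log=False)
arm.wait(.2); d=BB(arm.read_position())-AXF*1000; print("far",np.arctan2(d[1],d[0])+2*np.pi)
th=crank(th,6.64,ax=AXF,log=False); arm.wait(.2)
d=BB(arm.read_position())-AXF*1000; print(d,"now",np.arctan2(d[1],d[0])+2*np.pi,arm.read_force())
arm.command_gripper(1.0); arm.move_linear(hpos(th,.18,AXF))
f=look("v2",.0385)
cv2.imwrite("pics/v2.png",cv2.resize(f["frame"][0:140,200:360],None,fx=4,fy=4,interpolation=0))
g=dark(f,80,124,244,280)
for r in range(82,122,3): print(r,g[r-80])
E
```

```text
far 3.3436897886620685
[39.78026934 14.21269414] now 6.626330860285433 [ 1.28795174 -2.28695367  6.59192326]
view [123.58859495  38.56188911] 31.8583
82 [ 95 156 178 178 177 178 178 120 108 108  93  94  93  94  94  97 101 143
 178 177 151 102 100  99  99  99  99 171 177 174 173 172 165 100 100 100]
85 [178 178 178 178 178 178 178 178 178 178  93  93  94  93  94  96 135 178
 178 178 178 178 178 178 178 178 178 178 177 178 177 177 177 177 177 177]
88 [179 179 179 178 179 179 179 179 178 179  94  94  93  93  94 128 178 178
 178 178 178 178 178 178 178 178 178 178 178 178 178 177 178 177 178 177]
91 [180 180 180 180 179 180 180 180 180 180  92  92  92  92  94  97  97 128
 172 179 179 180 179 179 179 179 179 179 179 179 179 178 179 178 179 179]
94 [181 181 181 181 181 181 181 181 181 181  92  92  92  91  94  97  98 136
 181 181 181 181 180 180 181 180 180 180 180 180 180 180 180 180 180 180]
97 [182 182 183 183 183 183 183 183 183 183 181 100 100 100 100  99 132 183
 183 183 183 183 183 183 183 183 182 182 182 182 182 182 182 182 182 181]
100 [184 183 183 183 183 183 184 183 183 183  91  
[... 457 characters left out ...]
91  91  87  67  92  92
  92  92  92  92  86 139 181 181 181 182 181 181 181 182 181 181 181 181]
112 [179 112  89  92  92  93  92  92  93  92  88  88  89  89  85  66  92  92
  92  92  92  91  85 135 180 180 180 180 180 180 180 180 180 180 180 180]
115 [176 107  87  90  91  90  90  90  88  89  88  89  88  89  85  58  50  62
  89  90  89  89  82 130 177 177 177 178 177 177 178 177 177 178 177 177]
118 [174 114  87  88  88  88  88  88  88  88  90  90  90  90  87  58  51  61
  88  88  88  88  83  99 149 174 174 174 174 174 174 174 174 174 174 174]
121 [171 116  90  89  91  91  92  91  91  92  89  89  89  88  85  59  60  91
  91  91  92  91  85 122 172 172 172 172 172 172 171 172 171 172 172 172]
```

View pics/v2.png

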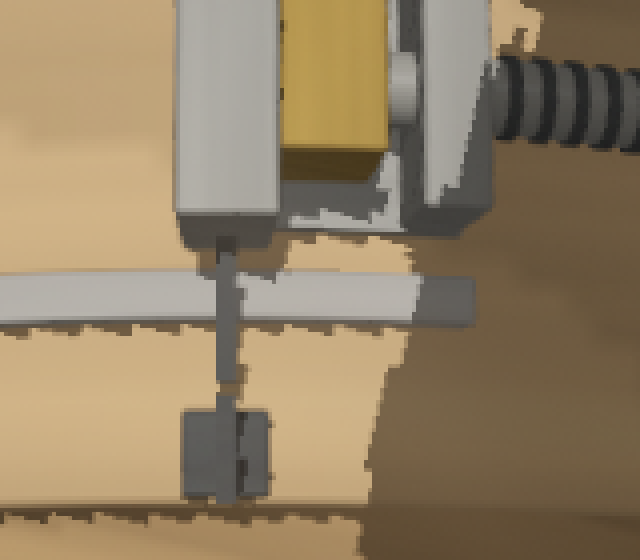

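The close crop shows the pointer (crop cols 216–234) exactly in line with the fin (216–234), and the brass head against the front plate with its gap behind. Alignment is done, so next is the board.

```bash
python3 - <<'E'
from h import *
X=.0015
arm.move_linear(W(.123,.0385,.17)); arm.command_gripper(0.0)
arm.reach(W(X,-.215,.15),QB); arm.move_linear(W(X,-.215,.031),vel=.1); arm.wait(.3)
f0=np.array(arm.read_force()); fy=lambda:-(np.array(arm.read_force())-f0)[:2]@EY
print("down",f0,arm.read_clock())
print(arm.move_linear(W(X,-.122,.031),vel=.04,threshold=7),BB(arm.read_position()),fy())
hit=arm.move_linear(W(X,-.08,.031),vel=.008,threshold=6); print(hit,BB(arm.read_position()),fy(),arm.read_clock())
y=BB(arm.read_position())[1]/1000; log=[]
if hit:
    for i in range(40):
        F=fy(); log.append(round(F,1))
        if F>9.3: break
        y+=.0003; arm.move_linear(W(X,y,.031),vel=.005)
    for i in range(8): arm.wait(.1); log.append(round(fy(),1))
print(log,BB(arm.read_position()),arm.read_clock())
E
```

```text
down [-0.97022642  0.28044774 -0.00611205] 36.175
False [   1.5219232  -122.05857417] 1.0965823133717536
True [   1.57026585 -101.03124822] 4.013450461432506 41.4083
[np.float64(4.0), np.float64(4.6), np.float64(7.0), np.float64(8.4), np.float64(9.0), np.float64(11.4), np.float64(11.5), np.float64(11.4), np.float64(11.3), np.float64(12.8), np.float64(11.8), np.float64(11.7), np.float64(11.8), np.float64(10.4)] [   1.73551406 -100.7354375 ] 43.4583
```

```bash
python3 - <<'E'
from h import *
arm.move_linear(W(.0015,-.15,.031),vel=.04); arm.move_linear(W(.0015,-.15,.17)); 
f=look("v3",.0385)
cv2.imwrite("pics/v3.png",cv2.resize(f["frame"][0:140,160:360],None,fx=4,fy=4,interpolation=0))
E
```

```text
view [123.55488795  38.1274003 ] 47.5917
```

View pics/v3.png

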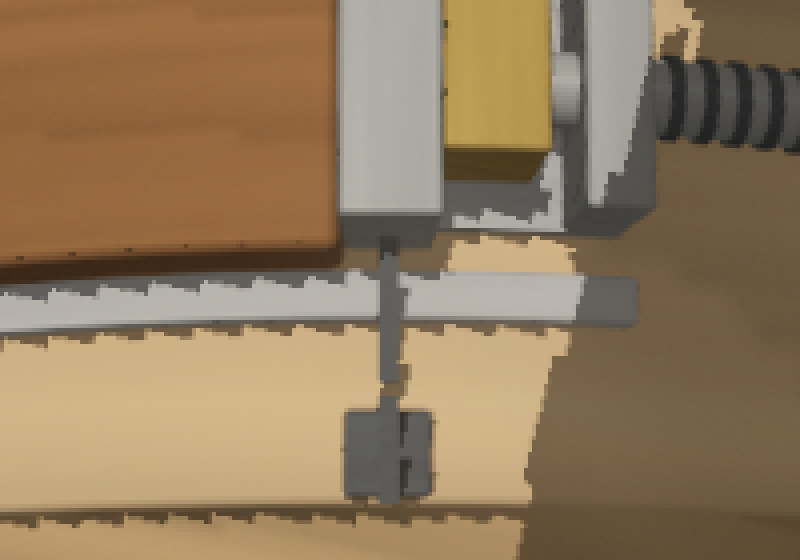

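The board's end touches the stop face at col 340. The pointer and fin are still in line at col 390, and the head still bears forward on the front plate. The robot is clear of everything, so I'm handing in.

```bash
python3 -c "
from h import *
arm.move_linear(W(.123,.0385,.17)); print(arm.finish_job(),arm.read_clock())"
```

```text
the job is handed in; nothing more can be done
the job is handed in; nothing more can be done
```

The job is handed in, with no result reported back: I drew the stop back past the fin (about 7 mm by my estimate), wound it forward until the pointer lined up with the fin in the camera view, and pressed the board against it at about 11 to 13 N for a second, leaving it touching.

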